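# Stand the tipped detergent bottle up and close the bin's front

### The arm

A 6-joint arm with a two-finger parallel gripper is mounted at the origin on the work surface. World frame = base frame: x ahead of the robot, y to its left, z up, the work surface at z = 0. Lengths are in m, angles in rad, forces in N, time in s.
With the tool pointing down it reaches from about 0.25 to 0.8 m from the base axis. Payload 8.5 kg.
Tool frame: the origin (TCP) lies at the very end of the fingers, on their centre line; the grasp point (between the pads) lies 19 mm behind it; z points along the fingers, y is the line along which they close (so a half turn about z gives the same grasp; the last joint's range is limited). The gripper opens to 85 mm and grips with 20 to 120 N. Pads are 22 mm wide; open, the fingers measure 114 mm over their backs; the gripper's body (76 mm by 85 mm) begins 54 mm behind the grasp point. The pads swing forward as they close: fully open they stand 13 mm farther back than shut.
Start: joints at [1.331, 0.238, -0.013, 1.319, 0, 1.571], TCP at [0.125, 0.51, 0.231] pointing down, gripper open.
Joint ranges: [-2.66, 2.66], [-1.03, 1.9], [-1.14, 1.46], [-1.82, 2.27], [-1.45, 1.34], [-3.14, 3.14]. Speed limits (rad/s): [2.22, 2.22, 2.79, 3.14, 3.14, 3.14].

### API

Orientations are given as a rotation vector (axis times angle).
In Python, from plant import ctrl gives the robot as it stands. Calls block until the motion is done:
- ctrl.goto(position, orientation): joint-space move of the TCP to a pose.
- ctrl.line_to(position, rotation=None, v=0.15): straight line of the TCP; rotation=None keeps the orientation; v is the mean speed in m/s.
- ctrl.goto_joints(angles): joint-space move.
- ctrl.release() and ctrl.close(grip_force=None): open the fingers fully, or close them until they stop; grip_force is the grip in N (None keeps the last).
- ctrl.sleep(seconds).
- ctrl.ik(position, orientation): joint angles nearest the present ones, or None.
- ctrl.grab_frame(name): name is "side" or "top" or "wrist"; returns the picture (480x640x3 uint8, red, green, blue); there is no depth.
- ctrl.camera_info(name): a dict with "fov_y" (degrees; the focal length in pixels is half the picture's height over the tangent of half this angle, whatever the lens; pixels are square), "cx", "cy" (the principal point, pixels), "k1" (the pictures are not rectified: a ray, as slopes to the right and down, at radius r is drawn at 1 + k1 r^2 times it, then the intrinsics apply), "xyz" and "rotation" of the camera in the world; the wrist camera has in their place "hand_eye" (4x4, takes a point from camera to tool coordinates, whose origin is the TCP and whose axes are the flange's). Camera axes: x right, y up, looking along -z (the intrinsics and any distortion apply to the point x, -y, -z); pixel columns grow to the right and rows downward; lengths in m; the calibration is good to about 2 mm. A picture is of the moment at which its call begins: read the wrist's pose just before it. camera_info takes no time and is no camera call.
A pose or a line that the arm cannot do raises ctrl.MotionError and nothing moves.
- ctrl.finish_job(): hands the job in; it is judged then, once.
Readings, each from a call of its own:
- ctrl.current_clock(): time.
- ctrl.current_joints(): joint angles.
- ctrl.current_joint_velocities(): joint speeds.
- ctrl.current_tau(): joint torques, N m.
- ctrl.current_position(): TCP position.
- ctrl.current_orientation(): TCP orientation.
- ctrl.current_wrist_force(): force on the tool from outside, world axes, zero at the start.
- ctrl.current_torque(): the same for the moment, N m.
- ctrl.current_width(): finger opening in m.
- ctrl.current_grasp_force(): force on a finger pad.
Only numpy, scipy, OpenCV 4.12 (cv2) and the standard library are available. Lean on these libraries where they do the work, as an engineer would, in place of code of your own. Each camera call takes 0.05 s, during which the arm holds its last target. There are 200 camera calls.

### The job

In the long drop-front bin on the laundry worktop one detergent bottle has tipped over and leans back on the bin's rear wall. Stand it upright on its base in its row between its neighbours, in line with them and without knocking them over or pushing them out of place, and leave the bin's hinged front shut.

Things in the scene. Friction and masses are not known exactly. Their poses are not given: they have to be found in the camera images.
- bin: Fixed dark grey plastic bin, open on top, 512 mm long (y), 184 mm deep. Origin: on the worktop under the line of the row, half-way along; +x to its back wall, +y along it, z up. Inside x from -75 to 100 mm, y +-250 mm; floor 6 mm thick; back wall 80 mm, end walls 60 mm high over the worktop, 6 mm thick. Its -x side, towards the robot, is the hinged front. Yaw at most 0.2 rad.
- front (a joint): Hinged front of the bin, a plain dark grey panel 498 mm long, 54 mm high, 6 mm thick, hinged along its lower edge at x = -78, z = 6 mm of the bin. 0 = shut (upright, against its stop); grows as its top leans out to the robot; starts 0.4 to 0.8 rad, at most 0.85. Stays where it is left; 2 to 3 N at its top edge moves it.
- front_edge (a point): Middle of the top edge of the hinged front, 54 mm from its hinge.
- bottle: Tipped bottle, white plastic, flat-sided, 180 mm long, about 0.3 kg. Origin: centre of its base. +x: its long axis, from base to cap; y across its 56 mm width, z across its 52 mm thickness. Body 56 x 52 mm up to 115 mm from the base, then 46 x 44 to 125 mm, 35 x 34 to 135 mm, then the cap. Balances about 65 mm from the base. Standing in the bin, its origin is 6 mm over the worktop.
- cap (a point): Middle of the bottle's round dark grey cap (40 mm in diameter, 45 mm long), on the axis, 157.5 mm from the base. The bottle starts leaning back at about 45 degrees in the left or right half of the bin: lower base edge on the floor, underside on the top edge of the back wall, cap sticking out behind the wall, about 135 mm over the worktop. No neighbour is within 30 mm of its sides.
- jar: Neighbour: white round jar, 66 mm in diameter, 130 mm high, standing in the middle of the other half of the bin. Origin: centre of its underside.
- carton: Neighbour: cardboard carton 75 x 55 x 140 mm (x, y, z), standing at the bin's -y end. Origin: centre of its underside.
- can: Neighbour: aluminium can with paper label, 58 mm in diameter, 135 mm high, standing at the bin's +y end. Origin: centre of its underside.
Not all that is in view belongs to the job. What is shaped like the jar but purple is not meant.

How it is judged:
By the outcome, as a careful person would: the job done as asked, in the order asked, and still so for the second after the job is handed in, with the robot touching nothing.
It also fails if it takes over 45 s, if anything falls off the work surface, if the arm or the gripper's body presses on something with over 40 N, if the wrist force passes 120 N, or if a joint passes its speed limit or range.

## Working session

There is one attempt and no reset: what is moved stays moved. The work goes in short steps, each a Python script; the robot and the scene stay as the last script left them, time stands still between calls to the robot, and variables do not carry over. Pictures are saved under pics/ and viewed, at most 10 in all, crops included, and the job is handed in when it is done.

```bash
ls; mkdir -p pics; python3 - <<'E'
from plant import ctrl
import cv2,numpy as np
for n in("side","top","wrist"):
    print(n,ctrl.camera_info(n))
a=[ctrl.grab_frame(n) for n in("side","top")]
for n,i in zip(("side","top"),a): cv2.imwrite(f"pics/{n}0.png",i[:,:,::-1])
print(ctrl.current_clock(),ctrl.current_orientation())
E
```

```text
pics
side {'fov_y': 45.32179650654879, 'cx': 320.75044123359925, 'cy': 237.6493336323358, 'k1': -0.005286419711450587, 'xyz': array([ 0.3353806 , -0.76857696,  0.76333203]), 'rotation': array([ 0.85334975, -0.13894772, -0.33444112])}
top {'fov_y': 57.76902209465771, 'cx': 314.56452571539035, 'cy': 234.40608609806392, 'k1': -0.012152952982449228, 'xyz': array([ 0.45686044, -0.05652306,  0.8850313 ]), 'rotation': array([ 0.11700112, -0.09823888, -1.59282013])}
wrist {'fov_y': 59.780213947376964, 'cx': 317.6380387652896, 'cy': 230.09481469599245, 'k1': -0.0903174083369474, 'hand_eye': array([[-2.87598609e-04,  9.49887821e-01,  3.12590859e-01,
         8.04489205e-02],
       [ 9.99999854e-01,  1.30266976e-04,  5.24198161e-04,
        -7.85456630e-04],
       [ 4.57209183e-04,  3.12590964e-01, -9.49887720e-01,
        -1.43458603e-01],
       [ 0.00000000e+00,  0.00000000e+00,  0.00000000e+00,
         1.00000000e+00]])}
0.1 [-3.75758224e-01 -3.11886974e+00  2.11879205e-03]
```

View pics/top0.png

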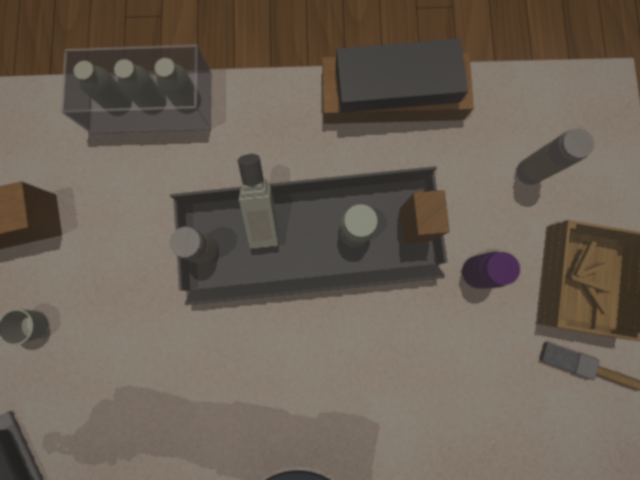

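View pics/side0.png

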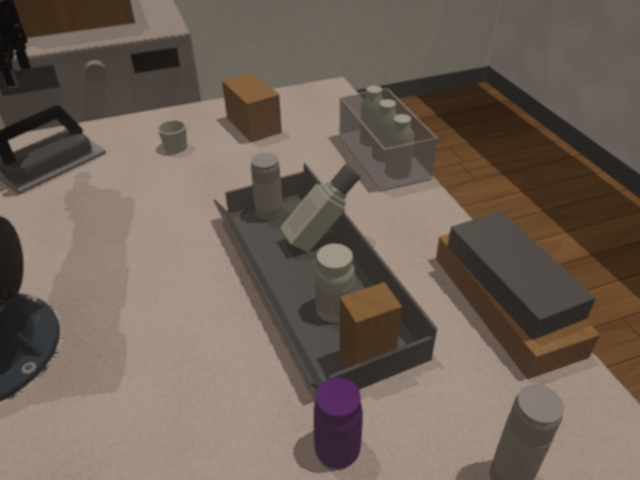

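Top view: row up = +x, left = +y. Things that could be taken for the wanted ones:
- **Bottle:** the tipped white one at (258,215), cap at (250,170), or the three upright bottles in the clear box at (85,72), (125,70) and (165,68). I choose the tipped one in the bin.
- **Can:** (188,242) in the bin, or the look-alike at (575,147).
- **Carton:** (430,212) in the bin, or the wooden block at (15,215).
- **Jar:** (360,222) in the bin, or the purple one at (497,270).

Next I check the choice in close crops.

```bash
python3 - <<'E'
import cv2,numpy as np
def crop(n,x0,y0,w,h,s):
    i=cv2.imread(f"pics/{n}0.png")[y0:y0+h,x0:x0+w]
    i=cv2.resize(i,None,fx=s,fy=s,interpolation=cv2.INTER_CUBIC)
    i=(255*(i/255.)**0.55).astype(np.uint8)
    for k in range(0,w,20): cv2.putText(i,str(x0+k),(int(k*s),8),0,.3,(0,255,255)); cv2.line(i,(int(k*s),10),(int(k*s),16),(0,255,255))
    for k in range(0,h,20): cv2.putText(i,str(y0+k),(0,int(k*s)+4),0,.3,(0,255,255)); cv2.line(i,(20,int(k*s)),(26,int(k*s)),(0,255,255))
    cv2.imwrite(f"pics/{n}0c.png",i)
crop("top",160,140,300,180,2.66); crop("side",205,145,240,250,2.4)
E
```

```text
(no output)
```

View pics/top0c.png

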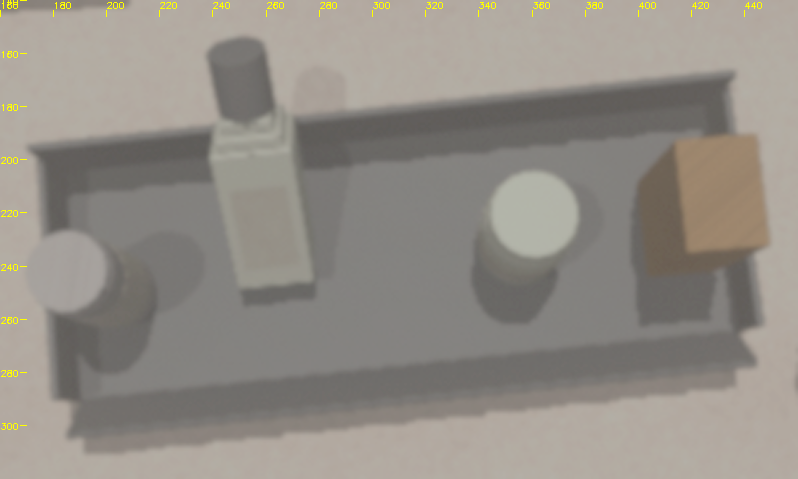

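View pics/side0c.png

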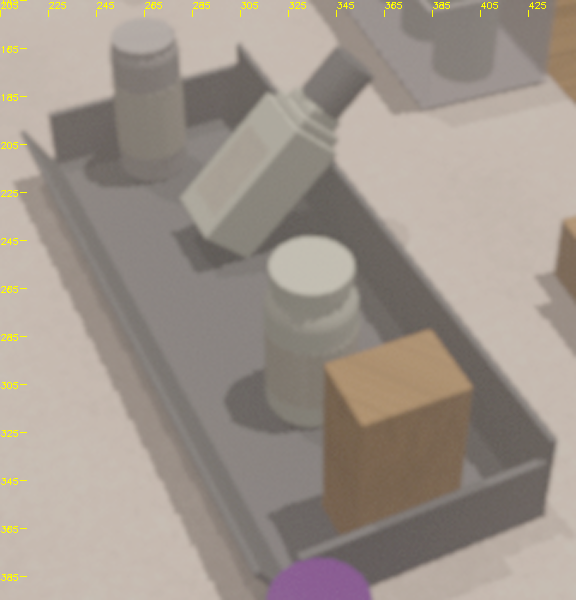

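Choice confirmed. The white flat-sided bottle leans over the back wall, base edge at top px (251,248)–(278,245) and cap end at (248,156). The jar (361,220) and the can (185,242) are inside the bin, and the carton (435,211) is at the -y end. The front leans out. Next I fit a model to these points in both views.

```bash
cat > h.py <<'E'
from plant import ctrl
import cv2,numpy as np
from scipy.spatial.transform import Rotation as R
from scipy.optimize import least_squares
I={n:ctrl.camera_info(n) for n in("side","top")}
def proj(n,P,pose=None):
    c=I.get(n) or ctrl.camera_info(n)
    if pose is None: t,Rm=c["xyz"],R.from_rotvec(c["rotation"]).as_matrix()
    else: t,Rm=pose
    q=(np.atleast_2d(P)-t)@Rm
    s=np.c_[q[:,0],-q[:,1]]/-q[:,2:3]
    f=240/np.tan(np.radians(c["fov_y"]/2))
    s=s*(1+c["k1"]*(s**2).sum(1,keepdims=True))
    return s*f+[c["cx"],c["cy"]]
def rz(a): return R.from_euler('z',a).as_matrix()
E
cat > fit.py <<'E'
from h import *
T=lambda x,y:("top",160+x/2.66,140+y/2.66)
S=lambda x,y:("side",205+x/2.4,145+y/2.4)
m=1e-3
binpts=[((106,256,80),T(27,148)),((106,-256,80),T(735,71)),((106,256,80),S(238,45)),((106,-256,80),S(554,440))]
front=[(249,T(67,438)),(-249,T(757,365)),(249,S(22,132)),(-249,S(262,572))]
bot=[((0,28,26),T(242,288)),((0,-28,26),T(314,280)),((115,28,26),T(210,158)),((115,-28,26),T(295,149)),
 ((0,28,26),S(181,198)),((0,-28,26),S(205,236)),((0,-28,-26),S(248,257)),((115,28,26),S(272,93)),((180,0,0),T(235,47)),((180,0,0),S(357,61))]
def bp(p,b): return np.array([p[0],p[1],0])+rz(p[2])@np.array(b)
def fp(p,y): return bp(p,((-81*m-54*m*np.sin(p[3])),y*m,6*m+54*m*np.cos(p[3])))
def res(p):
    r=[]
    for b,(n,u,v) in binpts: r+=list(proj(n,bp(p,np.array(b)*m))[0]-[u,v])
    for y,(n,u,v) in front: r+=list(proj(n,fp(p,y))[0]-[u,v])
    return r
s=least_squares(res,[.5,0,0,.6]); p=s.x; print("bin",p.round(4)); print(s.fun.round(1))
def rb(q):
    M=R.from_euler('ZYX',q[3:]).as_matrix(); r=[]
    for b,(n,u,v) in bot: r+=list(proj(n,q[:3]+M@(np.array(b)*m))[0]-[u,v])
    return r
s2=least_squares(rb,[p[0],.1,.03,p[2],-.8,0]); q=s2.x; print("bottle",q.round(4)); print(s2.fun.round(1))
M=R.from_euler('ZYX',q[3:]).as_matrix()
inb=lambda P:(rz(p[2]).T@(np.array(P)-[p[0],p[1],0]))
print("base in bin",inb(q[:3]).round(4),"cap",inb(q[:3]+M@[.1575,0,0]).round(4), "lower edge",inb(q[:3]+M@[0,0,-.026]).round(4))
for nm,h,uv in(("jar",136,(T(535,214),S(311,266))),("can",141,(T(66,271),S(144,36)))):
    f=lambda w:np.r_[tuple(proj(n,bp(p,(w[0],w[1],h*m)))[0]-[u,v] for n,u,v in uv)]
    s3=least_squares(f,[0,0]); print(nm,s3.x.round(4),s3.fun.round(1))
uv=[T(675,141),T(757,135),T(768,244),T(687,252)]; c=[(37.5,27.5),(37.5,-27.5),(-37.5,-27.5),(-37.5,27.5)]
f=lambda w:np.r_[tuple(proj(n,bp(p,(w[0]+(np.cos(w[2])*a-np.sin(w[2])*b)*m,w[1]+(np.sin(w[2])*a+np.cos(w[2])*b)*m,.146)))[0]-[u,v] for (n,u,v),(a,b) in zip(uv,c))]
s3=least_squares(f,[0,-.2,0]); print("carton",s3.x.round(4),s3.fun.round(1))
np.savez("fit.npz",p=p,q=q)
E
python3 fit.py
```

```text
bin [ 0.5655 -0.0386  0.0837  0.3735]
[-0.3 -0.3  0.9 -0.4 -0.9 -1.   0.9  0.5 -0.6 -0.7  1.6 -1.7 -1.3 -1.4
 -1.8 -0. ]
bottle [ 0.5697  0.0513  0.0252  0.0819 -0.7849 -0.0209]
[-0.8 -0.4  0.7 -0.1  0.1 -1.3 -0.8 -0.9 -0.8 -0.1 -0.3  0.9  0.2  1.2
 -1.8 -0.7  1.  -0.4 -0.3 -0.2]
base in bin [0.0117 0.0893 0.0252] cap [0.1231 0.0891 0.1365] lower edge [0.03   0.0887 0.0068]
jar [ 0.0099 -0.0935] [ 0.2 -0.4 -0.5 -0.1]
can [0.0056 0.2143] [ 0.4 -0.7 -0.9 -0.4]
carton [ 0.0083 -0.2137 -0.0355] [-0.6 -0.7  0.2 -0.7  1.   1.  -0.6  0.3]
```

The fit is consistent: the bottle's lower edge comes out at z = 6.8 mm, the cap at z = 136.5 mm and the pitch at 45°. The plan is to grip across the 56 mm width at 88 mm from the base, with the tool 65° down and the camera side up. Then I lift, rotate 45°, lower, retreat and push the front shut. First I check reachability.

```bash
cat > plan.py <<'E'
from h import *
d=np.load("fit.npz"); p,q=d["p"],d["q"]; S=.088; YB=.0892; XT=.006
B=rz(p[2])
def pose(g,a,sgn=1,ybow=0):
    "grasp point g in bin frame, tool a deg below horizontal -> TCP pos, rotvec (world)"
    a=np.radians(a); z=np.array([np.cos(a),0,-np.sin(a)]); x=sgn*np.array([np.sin(a),0,np.cos(a)])
    M=B@np.c_[x,np.cross(z,x),z]
    return np.array([p[0],p[1],0])+B@np.array(g)+.019*M[:,2], R.from_matrix(M).as_rotvec()
G0=np.array([.0117+S*.707,YB,.0252+S*.707])
def back(g,a,dist): a=np.radians(a); return np.array(g)-dist*np.array([np.cos(a),0,-np.sin(a)])
E
python3 - <<'E'
from plan import *
for sgn in(1,-1):
  for a0 in(65,75):
    a1=a0-45; print(sgn,a0)
    for g,a in((back(G0,a0,.10),a0),(G0,a0),((.05,YB,.15),a0),((XT,YB,.14),a1),((XT,YB,.006+S),a1),(back((XT,YB,.006+S),a1,.12),a1)):
        j=ctrl.ik(*pose(g,a,sgn)); print(None if j is None else np.round(j,2))
j=ctrl.ik(*pose((-.13,0,.045+.019),90,1));print(j);j=ctrl.ik(*pose((-.13,0,.045+.019),90,-1));print(j)
E
```

```text
1 65
[ 0.09  0.12 -0.47  0.55 -0.   -3.13]
[ 0.09  0.29 -0.52  0.32 -0.   -3.14]
[ 0.09  0.18 -0.48  0.48 -0.   -3.14]
None
None
None
1 75
[ 0.09  0.23 -0.23  0.84 -0.   -3.14]
[ 0.09  0.36 -0.33  0.62 -0.   -3.14]
[ 0.09  0.26 -0.29  0.76 -0.   -3.14]
None
None
None
-1 65
[ 0.09  0.12 -0.47  0.55 -0.    0.01]
[ 0.09  0.29 -0.52  0.32 -0.    0.01]
[ 0.09  0.18 -0.48  0.48 -0.    0.01]
None
None
None
-1 75
[ 0.09  0.23 -0.23  0.84 -0.    0.01]
[ 0.09  0.36 -0.33  0.62 -0.    0.01]
[ 0.09  0.26 -0.29  0.76 -0.    0.01]
None
None
None
[-1.13004992e-01  2.44633802e-01 -5.31999134e-01  7.94163391e-01
  4.44089210e-16  2.94490168e+00]
[-0.11300499  0.2446338  -0.53199913  0.79416339  0.         -0.19669098]
```

```bash
python3 - <<'E'
from plan import *
for s in(.07,.08,.088,.1,.155):
  for a1 in range(20,70,4):
    ok=[ctrl.ik(*pose(g,a1,-1)) for g in((XT,YB,.05+s),(XT,YB,.006+s),back((XT,YB,.006+s),a1,.05),back((XT,YB,.006+s),a1,.10))]
    if any(o is not None for o in ok): print(s,a1,[None if o is None else o.round(2).tolist() for o in ok])
E
```

```text
0.07 40 [[0.09, 0.15, -1.09, -0.54, -0.01, 0.01], None, None, None]
0.07 44 [[0.09, 0.12, -1.01, -0.36, -0.01, 0.01], [0.09, 0.24, -1.08, -0.56, -0.01, 0.01], [0.09, 0.09, -1.1, -0.42, -0.01, 0.01], [0.1, -0.07, -1.09, -0.25, -0.01, 0.01]]
0.07 48 [[0.09, 0.1, -0.93, -0.2, -0.01, 0.01], [0.09, 0.21, -1.0, -0.37, -0.01, 0.01], [0.09, 0.06, -1.01, -0.24, -0.01, 0.01], [0.09, -0.08, -1.0, -0.07, -0.01, 0.01]]
0.07 52 [[0.09, 0.09, -0.86, -0.05, -0.01, 0.01], [0.09, 0.19, -0.93, -0.21, -0.01, 0.01], [0.09, 0.05, -0.93, -0.07, -0.01, 0.01], [0.09, -0.08, -0.91, 0.08, -0.01, 0.01]]
0.07 56 [[0.09, 0.1, -0.78, 0.09, -0.0, 0.01], [0.09, 0.18, -0.85, -0.06, -0.0, 0.01], [0.09, 0.06, -0.84, 0.08, -0.01, 0.01], [0.09, -0.06, -0.82, 0.22, -0.01, 0.01]]
0.07 60 [[0.09, 0.12, -0.71, 0.22, -0.0, 0.01], [0.09, 0.19, -0.78, 0.08, -0.0, 0.01], [0.09, 0.08, -0.76, 0.21, -0.0, 0.01], [0.09, -0.03, -0.73, 0.35, -0.0, 0.01]]
0.07 64 [[0.09, 0.14, -0.64, 0.34, -0.0, 0.01], [0.09, 0.2, -0.7, 0.21, -0.0, 0.01], [0.09, 0.1, -0.68, 0.34, -0.0, 0.01], [0.09, 0.01, -0.64, 0.47, -0.0, 0.01]]
0.07 68 [[0.09, 0.16,
[... 5058 characters left out ...]
.2, -0.73, 0.37, -0.01, 0.01]]
0.155 56 [[0.09, -0.02, -0.63, 0.36, -0.0, 0.01], [0.09, 0.04, -0.72, 0.23, -0.0, 0.01], [0.09, -0.06, -0.69, 0.36, -0.01, 0.01], [0.09, -0.16, -0.64, 0.49, -0.01, 0.01]]
0.155 60 [[0.09, 0.01, -0.56, 0.48, -0.0, 0.01], [0.09, 0.06, -0.64, 0.35, -0.0, 0.01], [0.09, -0.03, -0.6, 0.48, -0.0, 0.01], [0.09, -0.12, -0.56, 0.61, -0.0, 0.01]]
0.155 64 [[0.09, 0.04, -0.49, 0.59, -0.0, 0.01], [0.09, 0.09, -0.57, 0.46, -0.0, 0.01], [0.09, 0.0, -0.52, 0.59, -0.0, 0.01], [0.09, -0.07, -0.47, 0.72, -0.0, 0.01]]
0.155 68 [[0.09, 0.08, -0.41, 0.69, -0.0, 0.01], [0.09, 0.12, -0.49, 0.58, -0.0, 0.01], [0.09, 0.05, -0.44, 0.7, -0.0, 0.01], [0.09, -0.02, -0.38, 0.82, -0.0, 0.01]]
```

```bash
cat >> plan.py <<'E'
S,ZG=.076,.017
def gp(bx,bz,lean):
    r=np.radians(lean); return np.array([bx+S*np.sin(r)-ZG*np.cos(r),YB,bz+S*np.cos(r)+ZG*np.sin(r)])
def bottle(bx,bz,lean,a0): return pose(gp(bx,bz,lean),a0-45+lean,-1)   # a0: tool angle when lean is 45
E
python3 - <<'E'
from plan import *
f=lambda P: (lambda j: None if j is None else j.round(2).tolist())(ctrl.ik(*P))
for a0 in(84,86,88,90):
  for r in(0,2,4,6):
    a=a0-45+r; bz=.006+.026*np.sin(np.radians(r))
    print(a0,r,f(bottle(XT,bz+.05,r,a0)),f(bottle(XT,bz,r,a0)),f(pose(back(gp(XT,bz,r),a,.06),a,-1)),f(pose(back(gp(XT,bz,r),a,.12),a,-1)))
E
```

```text
84 0 [0.09, 0.1, -1.12, -0.54, -0.01, 0.01] None None None
84 2 [0.09, 0.08, -1.07, -0.44, -0.01, 0.01] None None None
84 4 [0.09, 0.07, -1.03, -0.34, -0.01, 0.01] [0.09, 0.22, -1.11, -0.58, -0.01, 0.01] [0.1, 0.02, -1.12, -0.4, -0.01, 0.01] [0.1, -0.18, -1.11, -0.17, -0.01, 0.01]
84 6 [0.09, 0.06, -0.98, -0.25, -0.01, 0.01] [0.09, 0.19, -1.06, -0.47, -0.01, 0.01] [0.09, 0.01, -1.07, -0.29, -0.01, 0.01] [0.1, -0.19, -1.05, -0.08, -0.01, 0.01]
86 0 [0.09, 0.08, -1.08, -0.45, -0.01, 0.01] None None None
86 2 [0.09, 0.07, -1.03, -0.35, -0.01, 0.01] [0.09, 0.22, -1.12, -0.59, -0.01, 0.01] [0.1, 0.02, -1.13, -0.4, -0.01, 0.01] [0.1, -0.19, -1.11, -0.17, -0.01, 0.01]
86 4 [0.09, 0.06, -0.99, -0.26, -0.01, 0.01] [0.09, 0.19, -1.07, -0.48, -0.01, 0.01] [0.09, 0.01, -1.08, -0.3, -0.01, 0.01] [0.1, -0.19, -1.06, -0.08, -0.01, 0.01]
86 6 [0.09, 0.05, -0.94, -0.17, -0.01, 0.01] [0.09, 0.18, -1.03, -0.38, -0.01, 0.01] [0.09, -0.0, -1.03, -0.2, -0.01, 0.01] [0.1, -0.18, -1.0, 0.0, -0.01, 0.01]
88 0 [0.09, 0.07, -1.04, -0.36, -0.01, 0.01] [0.09, 0.22, -1.13, -0.6, -0.01, 0.01] [0.1, 0.02, -1.14, -0
[... 498 characters left out ...]
.01, 0.01] [0.1, -0.18, -0.95, 0.08, -0.01, 0.01]
90 0 [0.09, 0.05, -1.0, -0.27, -0.01, 0.01] [0.09, 0.2, -1.09, -0.5, -0.01, 0.01] [0.1, 0.0, -1.09, -0.31, -0.01, 0.01] [0.1, -0.19, -1.07, -0.09, -0.01, 0.01]
90 2 [0.09, 0.05, -0.96, -0.19, -0.01, 0.01] [0.09, 0.18, -1.04, -0.4, -0.01, 0.01] [0.09, -0.01, -1.04, -0.22, -0.01, 0.01] [0.1, -0.19, -1.01, -0.0, -0.01, 0.01]
90 4 [0.09, 0.05, -0.91, -0.1, -0.01, 0.01] [0.09, 0.16, -1.0, -0.3, -0.01, 0.01] [0.09, -0.01, -0.99, -0.13, -0.01, 0.01] [0.1, -0.18, -0.96, 0.08, -0.01, 0.01]
90 6 [0.09, 0.05, -0.87, -0.03, -0.01, 0.01] [0.09, 0.16, -0.95, -0.22, -0.01, 0.01] [0.09, -0.01, -0.94, -0.04, -0.01, 0.01] [0.1, -0.17, -0.91, 0.15, -0.01, 0.01]
```

```bash
python3 - <<'E'
from plan import *
A0=89; bx,bz=.0117,.0252
g=gp(bx,bz,45)
ctrl.goto(*pose(g+[-.03,0,.2],A0,-1)); print(ctrl.current_clock())
ctrl.line_to(*pose(g+[0,0,.09],A0,-1),v=.25)
ctrl.line_to(*pose(g,A0,-1),v=.12)
print(ctrl.current_clock(),ctrl.current_wrist_force().round(1))
cv2.imwrite("pics/s1.png",ctrl.grab_frame("side")[:,:,::-1])
ctrl.close(50); print(ctrl.current_width(),ctrl.current_grasp_force(),ctrl.current_wrist_force().round(1),ctrl.current_clock(),(ctrl.current_position()-pose(g,A0,-1)[0]).round(4))
i=np.hstack([cv2.imread("pics/s1.png")[100:400,180:480],ctrl.grab_frame("side")[100:400,180:480,::-1]]); cv2.imwrite("pics/s2.png",cv2.convertScaleAbs(cv2.resize(i,(800,400)),alpha=1.6))
E
```

```text
2.4083
3.9167 [-0.2  0.4  0.4]
0.05545903497007239 52.29368561413139 [-0.7  1.2  5.7] 4.35 [0.0003 0.0001 0.0008]
```

View pics/s2.png

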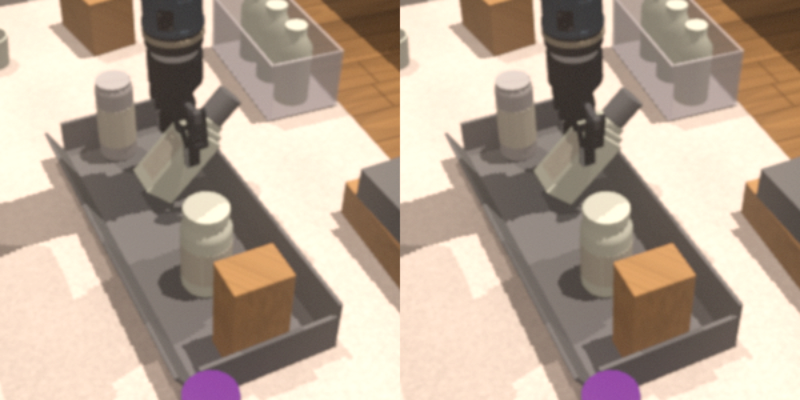

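The bottle is gripped: width 55.5 mm, grip 52 N, and the pads are on the body at about (585,145). Next I lift it, turn it upright above the row and check the picture before lowering.

```bash
python3 - <<'E'
from plan import *
A0=89
ctrl.line_to(*pose(gp(-.005,.075,45),A0,-1),v=.12)
ctrl.line_to(*bottle(-.002,.065,22,A0),v=.1)
ctrl.line_to(*bottle(XT,.045,.5,A0),v=.1)
print(ctrl.current_clock(),ctrl.current_width(),ctrl.current_grasp_force(),ctrl.current_wrist_force().round(1),(ctrl.current_position()-bottle(XT,.045,.5,A0)[0]).round(4))
i=ctrl.grab_frame("side")[100:400,180:480,::-1]; j=ctrl.grab_frame("top")[100:340,160:480,::-1]
cv2.imwrite("pics/s3.png",cv2.convertScaleAbs(np.hstack([cv2.resize(i,(400,400)),cv2.resize(j,(400,300)) if 0 else cv2.copyMakeBorder(cv2.resize(j,(400,300)),0,100,0,0,0)]),alpha=1.6))
E
```

```text
6.6 0.055511343836541785 53.36030657636002 [-0.6 -0.1 -2.7] [0.0013 0.0001 0.0001]
```

View pics/s3.png

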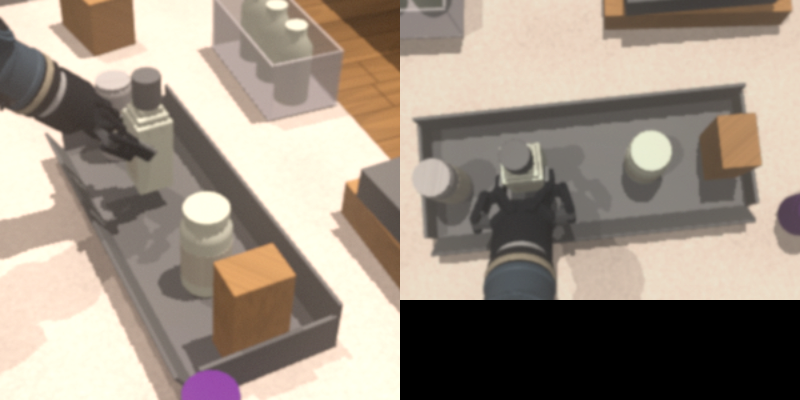

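The bottle hangs upright between the can and the jar, cap top at about side px (289,155) and top px (252,224). Next I compare that with the prediction and lower until it touches.

```bash
python3 - <<'E'
from plan import *
A0=89
for n in("side","top"): print(n,proj(n,np.array([p[0],p[1],0])+B@np.array([XT+.0016,YB,.225])).round(1))
f0=ctrl.current_wrist_force()
ctrl.line_to(*bottle(XT,.010,.5,A0),v=.08)
for z in np.arange(.009,.0005,-.001):
    ctrl.line_to(*bottle(XT,z,.5,A0),v=.03)
    f=ctrl.current_wrist_force()-f0; print(round(z,4),f.round(1))
    if f[2]>4: break
i=ctrl.grab_frame("side")[140:300,220:380,::-1]
cv2.imwrite("pics/s4.png",cv2.convertScaleAbs(cv2.resize(i,(560,560),interpolation=2),alpha=1.6)); print(ctrl.current_clock())
E
```

```text
side [[286.9 153.9]]
top [[249.  224.5]]
0.009 [ 1.4  0.5 -0.6]
0.008 [-1.4 -0.3  6. ]
7.8417
```

View pics/s4.png

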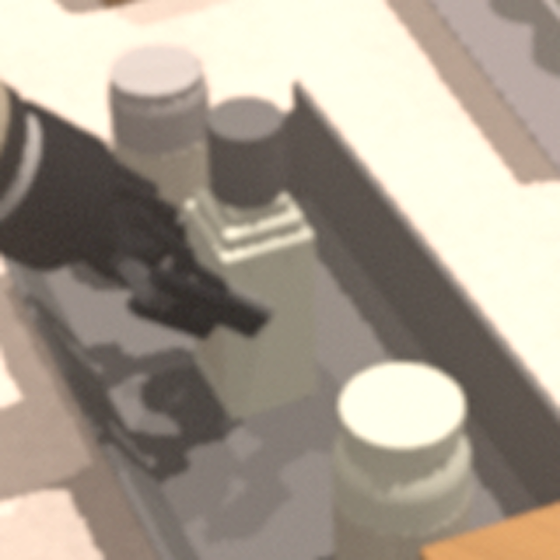

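It touches the floor with 6 N, upright at about (260,270) in this crop. Next I release, back out along the tool axis and check.

```bash
python3 - <<'E'
from plan import *
A0=89; a=44.5; g=gp(XT,.008,.5)
ctrl.release(); ctrl.sleep(.2)
ctrl.line_to(*pose(back(g,a,.12),a,-1),v=.12)
ctrl.goto(*pose((-.20,0,.20),90,-1)); ctrl.close(20)
print(ctrl.current_clock(),ctrl.current_wrist_force().round(1))
i=ctrl.grab_frame("side"); j=ctrl.grab_frame("top")
cv2.imwrite("pics/side5.png",i[:,:,::-1]); cv2.imwrite("pics/top5.png",j[:,:,::-1])
u=cv2.resize(i[140:360,210:430,::-1],(400,400),interpolation=2); w=cv2.resize(j[150:320,170:340,::-1],(400,400),interpolation=2)
cv2.imwrite("pics/s5.png",cv2.convertScaleAbs(np.hstack([u,w]),alpha=1.6))
E
```

```text
11.5083 [ 1.  -0.6 -0.1]
```

View pics/s5.png

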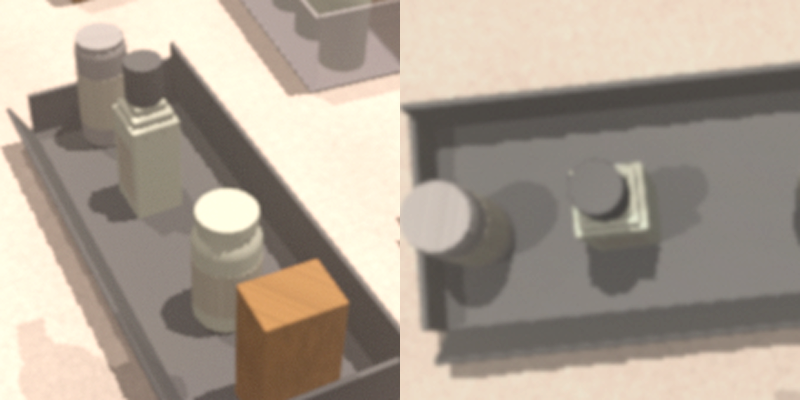

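The bottle stands free, cap top at side px (288.6,174.7) and top px (254.6,229.5), with the neighbours unmoved. Next I measure its offset from the row and push the front shut, watching the force.

```bash
python3 - <<'E'
from plan import *
O=np.array([p[0],p[1],0])
f=lambda w:np.r_[proj("side",O+B@np.array([*w,.186]))[0]-[288.6,174.7],proj("top",O+B@np.array([*w,.186]))[0]-[254.6,229.5]]
s=least_squares(f,[0,.09]); print("bottle cap",s.x.round(4),s.fun.round(1))
ctrl.line_to(*pose((-.17,0,.045+.019),90,-1),v=.2)
f0=ctrl.current_wrist_force(); 
for x in np.r_[-.12:-.078:.002]:
    ctrl.line_to(*pose((x,0,.045+.019),90,-1),v=.08 if x<-.119 else .03)
    f=B.T@(ctrl.current_wrist_force()-f0); print(round(x,4),round(f[0],1),end="; ")
    if f[0]<-9: break
print(ctrl.current_clock())
j=ctrl.grab_frame("top");i=ctrl.grab_frame("side")
u=cv2.resize(i[140:400,200:460,::-1],(400,400),interpolation=2); w=cv2.resize(j[150:320,170:450,::-1],(400,243),interpolation=2)
cv2.imwrite("pics/s6.png",cv2.convertScaleAbs(np.hstack([u,cv2.copyMakeBorder(w,0,157,0,0,0)]),alpha=1.6))
E
```

```text
bottle cap [0.0059 0.0856] [-0.6 -0.8  0.6 -0.4]
-0.12 0.8; -0.118 1.4; -0.116 1.3; -0.114 0.1; -0.112 -1.7; -0.11 0.7; -0.108 -0.4; -0.106 -0.5; -0.104 0.2; -0.102 0.4; -0.1 0.4; -0.098 0.8; -0.096 1.2; -0.094 0.7; -0.092 0.8; -0.09 0.5; -0.088 -3.9; -0.086 -10.2; 17.4833
```

```bash
python3 - <<'E'
from plan import *
f=ctrl.current_wrist_force(); print(f.round(1))
ctrl.line_to(*pose((-.17,0,.064),90,-1),v=.12); ctrl.line_to(*pose((-.2,0,.2),90,-1),v=.25)
print(ctrl.current_clock(),ctrl.current_wrist_force().round(1))
i=ctrl.grab_frame("side"); j=ctrl.grab_frame("top")
cv2.imwrite("pics/side7.png",i[:,:,::-1]); cv2.imwrite("pics/top7.png",j[:,:,::-1])
u=cv2.resize(i[140:400,200:460,::-1],(400,400),interpolation=2); w=cv2.resize(j[150:320,170:450,::-1],(400,243),interpolation=2)
cv2.imwrite("pics/s7.png",cv2.convertScaleAbs(np.hstack([u,cv2.copyMakeBorder(w,0,157,0,0,0)]),alpha=1.6))
for n in("side","top"):
  for t in(0,.1,.37):
    print(n,t,[proj(n,np.array([p[0],p[1],0])+B@np.array([-.081-.054*np.sin(t),y,.006+.054*np.cos(t)]))[0].round(1) for y in(.249,-.249)])
E
```

```text
[-11.7  -2.2   7.3]
19.1417 [ 0.1 -0.5 -0.6]
side 0 [array([221.8, 194.6]), array([324.6, 376.9])]
side 0.1 [array([219.3, 195.4]), array([321.2, 378.4])]
side 0.37 [array([212.9, 198.6]), array([312.5, 383.2])]
top 0 [array([183.2, 293.6]), array([445.2, 265. ])]
top 0.1 [array([183.5, 296.4]), array([445.5, 267.9])]
top 0.37 [array([184.5, 303.9]), array([446.1, 275.4])]
```

View pics/s7.png

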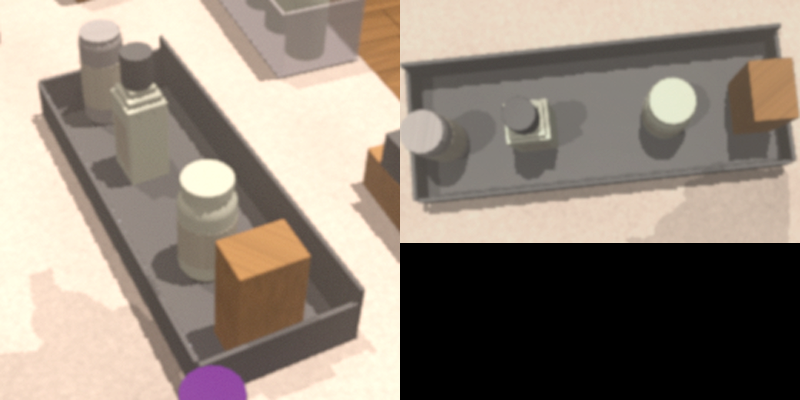

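The front is shut, flush with both end walls: its top edge runs from about (180.5,291) to (446.5,262) in the top view. The bottle stands upright at x = 6 mm, against 6 to 10 mm for its neighbours, which are unmoved. The robot is clear, so I hand in.

```bash
python3 -c "
from plant import ctrl
print(ctrl.finish_job(),ctrl.current_clock())"
```

```text
the job is handed in; nothing more can be done
the job is handed in; nothing more can be done
```

The bottle stands upright in line between the can and the jar, the neighbours look unmoved, the bin's front is shut, and the job was handed in at about 19 s of the 45 s allowed.

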